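# Find the thread hand of a plunger housing's cap and hold the cap off

## Task

Take the brass wing cap off its plunger housing: nobody noted whether its quick thread is right- or left-handed, so find out by trying which way it loosens, and unscrew it rather than pulling it off by force. Then lift it straight up, about 8 cm above where it sat, and finish while still holding it there in the gripper, level and still over its own housing. Leave the black cap and the loose parts round the clamp stand (blue star, aluminium crank, cream bushing) alone.

Things in the scene. Friction and masses are not known exactly. Their poses are not given: they have to be found in the camera images.
- brass_cap_grip (a point): Grip point of the loose brass wing cap (0.2 to 0.4 kg), on its axis. The cap is a knurled disc, 70 mm across and 10 mm thick, with an upright flat wing on top, 50 mm long (this point's x), 14 mm thick (y), 40 mm tall. The point lies 16 mm below the wing's top, 24 mm above the disc's upper face. z is up, along the axis. Spigot and lugs under the disc reach 22 mm down into the housing.
- brass_cap: Same cap; origin at the centre of the disc's underside, 34 mm below the grip point. Locked at the start, with about 2 mm of play. One way round it stops near 0.1 rad (0.2 when forced); the other way it turns easily, without rising, and lifts straight out from 1.0 rad on; best at 1.27 rad, as a stop follows near 1.7. Which way loosens it varies and cannot be seen: a try of 0.3 rad shows it, by feel or by the cap's yaw.
- black_cap_grip (a point): The same point on the black plastic wing cap of the same size, seated on the other housing; it is to be left alone.
- stand: Green clamp stand fixed to the ledge: plate 120 mm (x) by 280 mm (y) by 12 mm, origin at the centre of its underside. On its y axis, 70 mm either side of the origin, stand two alike rusty plunger housings (barrels 74 mm across, rim 72 mm above the ledge). The brass cap is on either one. At the start both caps' wings lie along the stand's x, square to the line joining the housings.
- star: Loose blue plastic star rollover, 54 mm across, 9 mm high, origin at the centre of its underside.
- crank: Loose aluminium flipper crank, 80 mm long along its x, 22 mm high; origin under its hub, at one end.
- bushing: Loose cream nylon bushing, 28 mm in diameter, 20 mm high, origin at the centre of its underside.
Mind the look-alikes: they are no part of the job. There is more than one size of the brass_cap; the job needs the smallest. What is shaped like the part that bears black_cap_grip but green is not meant.

How it is judged:
By the outcome, as a careful person would: the job done as asked, in the order asked, and still so for the second after the job is handed in, while the arm keeps its last pose, push and grip.
It also fails if it takes over 42 s, if anything falls off the work surface, if the arm or the gripper's body presses on something with over 40 N, if the wrist force passes 120 N, or if a joint passes its speed limit or range.

## Robot

A 6-joint arm with a two-finger parallel gripper is mounted at the origin on the work surface. World frame = base frame: x ahead of the robot, y to its left, z up, the work surface at z = 0. Lengths are in m, angles in rad, forces in N, time in s.
With the tool pointing down it reaches from about 0.3 to 0.75 m from the base axis. Payload 8.5 kg.
Tool frame: the origin (TCP) lies where the fingers leave the gripper's body, on its centre line; the fingertips stand 73 mm ahead of it and the grasp point (between the pads) lies 54 mm ahead of it; z points along the fingers, y is the line along which they close (so a half turn about z gives the same grasp; the last joint's range is limited). The gripper opens to 85 mm and grips with 20 to 120 N. Pads are 22 mm wide; open, the fingers measure 114 mm over their backs; the gripper's body (76 mm by 85 mm) begins 54 mm behind the grasp point. The pads swing forward as they close: fully open they stand 13 mm farther back than shut.
Start: joints at [0.981, 0.381, 1.297, -0, 1.464, -0.215], TCP at [0.201, 0.512, 0.304] pointing down, gripper open.
Joint ranges: [-3.11, 3.11], [-0.89, 2.33], [0.22, 2.48], [-1.42, 4.56], [0.17, 2.85], [-2.88, 2.88]. Speed limits (rad/s): [2.39, 2.39, 3.14, 3.14, 3.14, 3.14].

## Interface

Orientations are given as [roll, pitch, yaw] about the fixed x, y, z axes, in that order (R = Rz(yaw) Ry(pitch) Rx(roll)).
In Python, from rig import env gives the robot as it stands.
- The arm moves only by the tool jog_arm, never from a script. Its argument "commands" is one flat list of numbers, 6 for each row, row after row: the shift along the tool's x, y, z in cm, then the turn, a rotation vector about the tool's x, y, z in degrees. In form: [tx, ty, tz, wx, wy, wz, tx, ty, tz, wx, wy, wz, ...]. A call has 1 to 5 rows; each row shifts and turns the commanded pose from where the row before left it, along the tool's axes as they then stand; what a row does not reach is not made up. A row lasts 1/12 s, in which the tool goes at most 41.7 mm and 7.16 degrees, less where a joint would pass 70% of its speed; a pose out of reach is approached as far as the arm can. A call is refused whole if a number of a shift passes 4.17 or a number of a turn 7.16, either way. A call with a gripper value outside its range is refused whole. "fingers" is the finger opening in cm, from 0 to 8.54, set as the call begins (left out, the last holds). The fingers move at their own pace and stop on an object; the grip force is fixed at half the most. Time passes only in rows, so rows that do not move let the fingers close. It gives the time, the measured TCP pose, the force, the opening and the grip force at its end, in the units of the state.
- env.state(): the state, without advancing time (a new reading comes with each control period).
- env.camera(name): name is "side" or "top" or "wrist"; returns the picture (400x640x3 uint8, red, green, blue); there is no depth.
- env.calibration(name): a dict with "intrinsics" (3x3 intrinsics, pixels), "R" (3x3) and "t" (3): a world point X has camera coordinates R X + t. Camera axes: x right, y down, z forward; pixel columns grow to the right and rows downward; lengths in m; the calibration is good to about 2 mm. A picture is of the moment at which its call begins: read the wrist's pose just before it. calibration takes no time and is no camera call; for the wrist camera it gives the pose at the moment of the call.
- env.job_done(): hands the job in; it is judged then, once.
The state is a dict: "t": time; "joint_positions": joint angles; "dq": joint speeds; "joint_efforts": joint torques, N m; "tcp_pos": TCP position; "eef_rot": TCP orientation; "force": force on the tool from outside, world axes, zero at the start; "wrist_torque": the same for the moment, N m; "opening": finger opening in m; "gripper_force": force on a finger pad.
Only numpy, scipy, OpenCV 4.12 (cv2) and the standard library are available. Lean on these libraries where they do the work, as an engineer would, in place of code of your own. Each camera call takes 0.05 s, during which the arm holds its last target. There are 200 camera calls.

## Working session

There is one attempt and no reset: what is moved stays moved. The work goes in short steps, Python scripts to look and compute and a tool call to move; the robot and the scene stay as the last step left them, time stands still between calls to the robot, and variables do not carry over. Pictures are saved under pics/ and viewed, at most 10 in all, crops included, and the job is handed in when it is done.

Besides the shell and the picture viewer there is one more tool, called after "Call:" as name(argument=value, ...) on one line, values as JSON. jog_arm: Moves the arm, as the interface text tells. Its arguments: {"type":"object","properties":{"commands":{"type":"array","items":{"type":"number"}},"fingers":{"type":"number"}},"required":["commands"]}

```bash
mkdir -p pics; ls
python3 - <<'E'
from rig import env
import cv2
s=env.state(); print(s)
for n in ("top","side"):
    cv2.imwrite(f"pics/{n}0.png",env.camera(n)[:,:,::-1]); c=env.calibration(n); print(n,c)
E
```

```text
pics
{'t': 0.0, 'joint_positions': array([ 9.80691260e-01,  3.81199852e-01,  1.29828048e+00,  5.09577137e-05,
        1.46359678e+00, -2.15289743e-01]), 'dq': array([-1.35896394e-03,  2.28677827e-04,  9.08367689e-04, -1.41692464e-05,
       -4.27879045e-05,  1.24857740e-03]), 'joint_efforts': array([-2.75282546e-04, -4.48457980e+01, -2.31282306e+01, -1.54235668e-04,
        4.63802222e-03, -7.47742774e-06]), 'tcp_pos': array([0.20123361, 0.51165721, 0.30330298]), 'eef_rot': array([-3.14015328e+00, -3.66614592e-04,  2.76677158e+00]), 'force': array([-0.46726307,  0.22518612, -0.22555643]), 'wrist_torque': array([ 0.02649976, -0.03173853, -0.01092188]), 'gripper_force': 0.0, 'opening': 0.08528494288854717}
top {'intrinsics': array([[481.60220692,   0.        , 318.71308954],
       [  0.        , 481.60220692, 195.42526587],
       [  0.        ,   0.        ,   1.        ]]), 'R': array([[-0.00333625, -0.99950429, -0.03130578],
       [-0.99251892,  0.00713045, -0.12188255],
       [ 0.12204535,  0.03066494, -0.9920507 ]]), 't': array([3.75110026e-04, 6.18823295e-01, 7.89502523e-01])}
side {'intrinsics': array([[420.81681115,   0.        , 323.77830987],
       [  0.        , 420.81681115, 205.35602587],
       [  0.        ,   0.        ,   1.        ]]), 'R': array([[ 0.99055934, -0.13701127,  0.00448474],
       [-0.09227484, -0.69060522, -0.71732125],
       [ 0.10137829,  0.71013544, -0.69672814]]), 't': array([-0.61068059,  0.11075695,  0.69687128])}
```

View pics/top0.png

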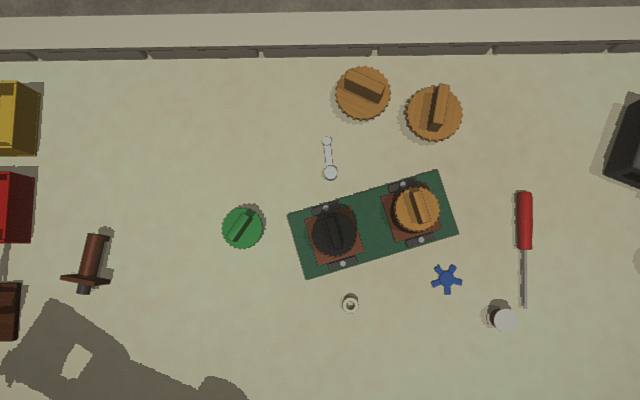

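View pics/side0.png

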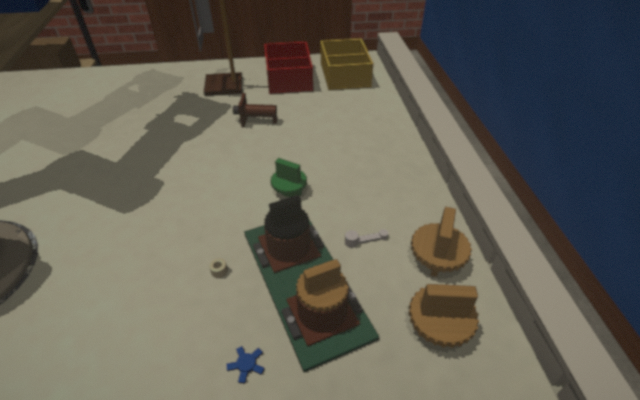

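The brass cap sits on the right-hand housing at top (416,209), with the black one at (335,232). The two larger brass caps at (362,93) and (433,112) and the green cap at (242,228) are decoys. I'll measure the stand from the plate corners and check that against the cap's disc.

```bash
cat > h.py <<'E'
import numpy as np, cv2
from rig import env
def ray(c,uv,z):
    K,R,t=c["intrinsics"],c["R"],c["t"]; o=-R.T@t
    d=(R.T@np.linalg.inv(K)@np.c_[np.atleast_2d(uv),np.ones(len(np.atleast_2d(uv)))].T).T
    return o+d*((z-o[2])/d[:,2])[:,None]
def proj(c,X):
    p=c["intrinsics"]@(c["R"]@np.asarray(X)+c["t"]); return p[:2]/p[2]
def big(mask,near=None):
    cs=cv2.findContours(mask.astype(np.uint8),0,2)[0]
    return max(cs,key=cv2.contourArea)
E
python3 - <<'E'
from h import *
im=cv2.imread("pics/top0.png"); c=env.calibration("top"); hsv=cv2.cvtColor(im,cv2.COLOR_BGR2HSV)
H,S,V=cv2.split(hsv)
print(hsv[265,310],hsv[200,300+135],hsv[209,400],hsv[228,235])
g=((H>60)&(H<95)&(S>80)); g[:,:275]=0
k=big(g)[:,0,:]; P=ray(c,k,0.012)[:,:2].astype(np.float32)
r=cv2.minAreaRect(P); print("plate",r)
b=cv2.boxPoints(r); e=[b[1]-b[0],b[2]-b[1]]; L=max(e,key=np.linalg.norm); L=L/np.linalg.norm(L); 
ctr=np.array(r[0]); print("yaw long",np.degrees(np.arctan2(L[1],L[0])))
for s in(-.07,.07):
    h=ctr+s*L; print("housing",h,proj(c,[*h,.106]),np.hypot(*h))
m=(H>8)&(H<24)&(S>110)&(V>130); q=np.zeros_like(m); q[170:245,380:450]=m[170:245,380:450]
k=big(q)[:,0,:]; print("n",cv2.contourArea(k),cv2.boundingRect(k))
P=ray(c,k,0.082)[:,:2].astype(np.float32); print("disc",cv2.minEnclosingCircle(P),cv2.fitEllipse(P))
cv2.imwrite("pics/crop.png",cv2.resize(im[165:255,370:460],None,fx=6,fy=6,interpolation=cv2.INTER_CUBIC))
E
```

```text
[64 82 84] [ 17 155 153] [ 16 152 154] [ 62 121 116]
plate ((0.5703927278518677, -0.09219832718372345), (0.11780989170074463, 0.09678176045417786), 15.692959785461426)
yaw long 15.692955
housing [ 0.50300198 -0.11113207] [387.77870198 264.1125137 ] 0.5151323420837343
housing [ 0.63778348 -0.07326458] [361.90698267 177.91451416] 0.6419777723969126
n 971.5 (396, 187, 44, 44)
disc ((0.5911686420440674, -0.1623479723930359), 0.03553926199674606) ((0.5923975110054016, -0.16502922773361206), (0.059913210570812225, 0.06507833302021027), 177.17686462402344)
```

View pics/crop.png

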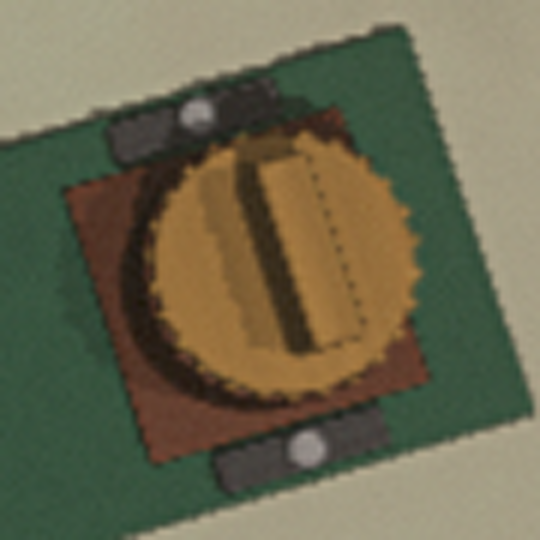

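The crop shows the brass disc centred near (418,209) and the wing's top face centred near (422,207). The wing is parallel to the plate's short side. The plate mask came out in pieces, so I'll merge them.

Run:
```python
from h import *
im=cv2.imread("pics/top0.png"); c=env.calibration("top"); hsv=cv2.cvtColor(im,cv2.COLOR_BGR2HSV)
H,S,V=cv2.split(hsv)
g=((H>60)&(H<95)&(S>60)); g[:,:275]=0; g[:160]=0;g[285:]=0;g[:,465:]=0
g=cv2.morphologyEx(g.astype(np.uint8),cv2.MORPH_OPEN,np.ones((3,3)))
k=np.argwhere(g)[:,::-1]; P=ray(c,k.astype(float),0.012)[:,:2].astype(np.float32)
r=cv2.minAreaRect(P); print("plate",r)
b=cv2.boxPoints(r); L=max([b[1]-b[0],b[2]-b[1]],key=np.linalg.norm); L=L/np.linalg.norm(L)
print("yaw long",np.degrees(np.arctan2(L[1],L[0])))
for s in(-.07,.07):
    h=np.array(r[0])+s*L; print("housing",h,proj(c,[*h,.122]))
q=lambda x,y:[370+x/6-.4,165+y/6-.4]
w=ray(c,[q(265,165),q(312,352),q(310,152),q(362,338)],.122)[:,:2]; print("wing",w.mean(0),np.linalg.norm(w[1]-w[0]),np.linalg.norm(w[2]-w[0]))
for a,b in((0,1),(2,3)):
    d=w[a]-w[b]; print(np.degrees(np.arctan2(d[1],d[0])))
s=env.state(); print(s['tcp_pos'],np.degrees(s['eef_rot']))
```

```text
plate ((0.5712549686431885, -0.09498485922813416), (0.11773140728473663, 0.2767609655857086), 16.567903518676758)
yaw long -73.43209
housing [ 0.55129436 -0.02789108] [333.51949707 232.50691134]
housing [ 0.59121558 -0.16207863] [421.22015059 205.9032165 ]
wing [ 0.59030648 -0.16266594] 0.04902128715944088 0.011981882593247721
12.41784059163041
13.807776394470661
[0.20123723 0.51169335 0.30336943] [-1.79926043e+02 -1.61623447e-02  1.58529073e+02]
```

```bash
cat >> h.py <<'E'
def plan(tgt,yaw,n,s=None):
    s=s or env.state(); p=s['tcp_pos'].copy(); y0=np.degrees(s['eef_rot'][2]); dy=(yaw-y0+180)%360-180
    d=(np.array(tgt)-p)/n
    for i in range(n):
        a=np.radians(y0+dy*i/n)
        print(np.round([100*(d[0]*np.cos(a)+d[1]*np.sin(a)),100*(d[0]*np.sin(a)-d[1]*np.cos(a)),-100*d[2],0,0,-dy/n],2).tolist())
E
python3 -c "
from h import *
plan([.591,-.1623,.24],16.5,20)"
```

```text
[-3.05, -2.42, 0.32, 0.0, 0.0, 7.1]
[-3.32, -2.03, 0.32, 0.0, 0.0, 7.1]
[-3.55, -1.6, 0.32, 0.0, 0.0, 7.1]
[-3.72, -1.15, 0.32, 0.0, 0.0, 7.1]
[-3.83, -0.68, 0.32, 0.0, 0.0, 7.1]
[-3.89, -0.2, 0.32, 0.0, 0.0, 7.1]
[-3.88, 0.28, 0.32, 0.0, 0.0, 7.1]
[-3.82, 0.76, 0.32, 0.0, 0.0, 7.1]
[-3.7, 1.22, 0.32, 0.0, 0.0, 7.1]
[-3.52, 1.67, 0.32, 0.0, 0.0, 7.1]
[-3.28, 2.09, 0.32, 0.0, 0.0, 7.1]
[-3.0, 2.48, 0.32, 0.0, 0.0, 7.1]
[-2.67, 2.83, 0.32, 0.0, 0.0, 7.1]
[-2.3, 3.14, 0.32, 0.0, 0.0, 7.1]
[-1.89, 3.4, 0.32, 0.0, 0.0, 7.1]
[-1.46, 3.61, 0.32, 0.0, 0.0, 7.1]
[-1.0, 3.76, 0.32, 0.0, 0.0, 7.1]
[-0.53, 3.86, 0.32, 0.0, 0.0, 7.1]
[-0.05, 3.89, 0.32, 0.0, 0.0, 7.1]
[0.44, 3.87, 0.32, 0.0, 0.0, 7.1]
```

Call:
jog_arm(commands=[-3.05, -2.4, 0.3, 0, 0, 7.1, -3.3, -2.0, 0.3, 0, 0, 7.1, -3.55, -1.6, 0.3, 0, 0, 7.1, -3.7, -1.15, 0.3, 0, 0, 7.1, -3.8, -0.7, 0.3, 0, 0, 7.1], fingers=8.5)

```text
t: 0.52
tcp_pos: [0.2986, 0.3425, 0.2886]
eef_rot: [-3.141, 0.0, 2.142]
force: [1.4, 1.3, 0.1]
opening: 0.0851
gripper_force: 0.0
```

Call:
jog_arm(commands=[-3.9, -0.2, 0.3, 0, 0, 7.1, -3.9, 0.3, 0.3, 0, 0, 7.1, -3.8, 0.75, 0.3, 0, 0, 7.1, -3.7, 1.2, 0.3, 0, 0, 7.1, -3.5, 1.65, 0.3, 0, 0, 7.1])

```text
t: 0.93
tcp_pos: [0.396, 0.1738, 0.2737]
eef_rot: [-3.141, 0.0, 1.521]
force: [1.2, 0.7, -0.3]
opening: 0.0849
gripper_force: 0.0
```

Call:
jog_arm(commands=[-3.3, 2.1, 0.3, 0, 0, 7.1, -3.0, 2.5, 0.3, 0, 0, 7.1, -2.65, 2.85, 0.3, 0, 0, 7.1, -2.3, 3.15, 0.3, 0, 0, 7.1, -1.9, 3.4, 0.3, 0, 0, 7.1])

```text
t: 1.35
tcp_pos: [0.494, 0.005, 0.2586]
eef_rot: [-3.141, 0.0, 0.901]
force: [-0.0, -0.6, 0.9]
opening: 0.085
gripper_force: 0.0
```

Call:
jog_arm(commands=[-1.45, 3.6, 0.3, 0, 0, 7.1, -1.0, 3.75, 0.3, 0, 0, 7.1, -0.5, 3.85, 0.3, 0, 0, 7.1, 0, 3.9, 0.3, 0, 0, 7.1, 0, 0, 0, 0, 0, 0])

```text
t: 1.77
tcp_pos: [0.574, -0.1327, 0.2451]
eef_rot: [3.141, 0.001, 0.401]
force: [-0.8, -0.3, -0.3]
opening: 0.085
gripper_force: 0.0
```

Run:
```python
from h import *
plan([.591,-.1623,.24],16.5,3)
c=env.calibration("wrist"); cv2.imwrite("pics/w1.png",env.camera("wrist")[:,:,::-1])
np.savez("w1.npz",**c)
for z in(.082,.122): print(proj(c,[.591,-.1623,z]))
```

```text
[0.14, 1.13, 0.17, 0.0, 0.0, 2.17]
[0.18, 1.12, 0.17, 0.0, 0.0, 2.17]
[0.22, 1.12, 0.17, 0.0, 0.0, 2.17]
[356.56811852 197.07762595]
[364.05086034 213.95673333]
```

View pics/w1.png

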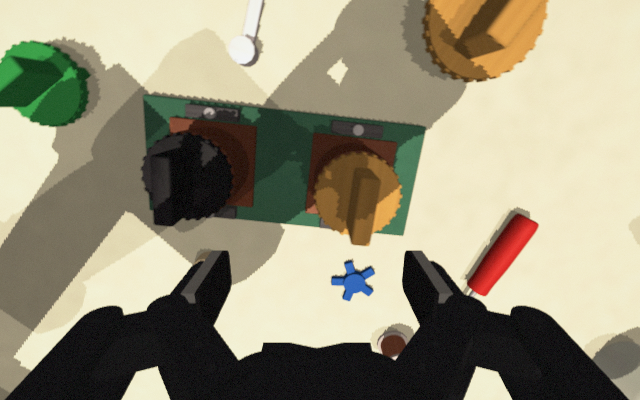

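The wrist view shows the brass disc at about (358,195), against a predicted (357,197), so the position agrees. I'll move over it and check the yaw from the plate edges: corners (145,95), (425,127), (404,235).

Call:
jog_arm(commands=[0.15, 1.1, 0.2, 0, 0, 2.2, 0.2, 1.1, 0.2, 0, 0, 2.2, 0.2, 1.1, 0.2, 0, 0, 2.2, 0, 0, 0, 0, 0, 0])

```text
t: 2.15
tcp_pos: [0.5892, -0.1562, 0.2403]
eef_rot: [-3.141, 0.001, 0.296]
force: [-0.4, 0.0, -0.0]
opening: 0.0849
gripper_force: 0.0
```

Run:
```python
from h import *
c=dict(np.load("w1.npz")); P=ray(c,[(145,95),(425,127),(404,235)],.012)[:,:2]
d=P[1]-P[0]; print(np.linalg.norm(d),np.degrees(np.arctan2(d[1],d[0]))+90)
d=P[1]-P[2]; print(np.linalg.norm(d),np.degrees(np.arctan2(d[1],d[0])))
im=cv2.imread("pics/w1.png");H,S,V=cv2.split(cv2.cvtColor(im,cv2.COLOR_BGR2HSV))
P=ray(c,[(350,167),(378,167),(347,244),(371,244)],.122)[:,:2];print(P.mean(0),P)
d=P[0]+P[1]-P[2]-P[3]; print(np.degrees(np.arctan2(d[1],d[0])))
plan([.591,-.1623,.16],16.3,3)
```

```text
0.274980473235316 16.722359889347032
0.11739254983364779 17.759730168209057
[ 0.59484214 -0.15843089] [[ 0.61709432 -0.13946637]
 [ 0.62430743 -0.15645801]
 [ 0.56563322 -0.16100619]
 [ 0.57233357 -0.17679299]]
22.040157319774398
[-0.0, 0.21, 2.68, 0.0, 0.0, 0.23]
[-0.0, 0.21, 2.68, 0.0, 0.0, 0.23]
[0.0, 0.21, 2.68, 0.0, 0.0, 0.23]
```

Call:
jog_arm(commands=[0, 0.2, 1.5, 0, 0, 0, 0, 0.2, 1.5, 0, 0, 0, 0, 0, 1, 0, 0, 0, 0, 0, 0, 0, 0, 0])

```text
t: 2.48
tcp_pos: [0.5893, -0.1585, 0.1989]
eef_rot: [-3.138, 0.003, 0.299]
force: [0.1, 0.3, -0.8]
opening: 0.0851
gripper_force: 0.0
```

Call:
jog_arm(commands=[0, 0.2, 1.5, 0, 0, 0, 0, 0.2, 1.5, 0, 0, 0, 0, 0, 0.8, 0, 0, 0, 0, 0, 0, 0, 0, 0, 0, 0, 0, 0, 0, 0])

```text
t: 2.9
tcp_pos: [0.5915, -0.1632, 0.1635]
eef_rot: [3.142, -0.0, 0.298]
force: [0.9, -0.9, -0.2]
opening: 0.085
gripper_force: 0.0
```

Call:
jog_arm(commands=[0, 0, 0, 0, 0, 0, 0, 0, 0, 0, 0, 0, 0, 0, 0, 0, 0, 0, 0, 0, 0, 0, 0, 0], fingers=3)

```text
t: 3.23
tcp_pos: [0.5915, -0.1636, 0.1635]
eef_rot: [3.141, -0.001, 0.297]
force: [0.2, 1.5, 0.4]
opening: 0.0383
gripper_force: 0.0
```

Call:
jog_arm(commands=[0, -0.1, 0.3, 0, 0, 0, 0, 0, 0, 0, 0, 0, 0, 0, 0, 0, 0, 0])

```text
t: 3.48
tcp_pos: [0.591, -0.1625, 0.1597]
eef_rot: [-3.141, 0.0, 0.297]
force: [0.5, -0.0, -0.0]
opening: 0.0298
gripper_force: 0.0
```

Call:
jog_arm(commands=[0, 0, 0, 0, 0, 0, 0, 0, 0, 0, 0, 0, 0, 0, 0, 0, 0, 0, 0, 0, 0, 0, 0, 0, 0, 0, 0, 0, 0, 0], fingers=0)

```text
t: 3.9
tcp_pos: [0.5912, -0.1627, 0.16]
eef_rot: [3.141, -0.0, 0.297]
force: [-0.1, 0.1, 1.8]
opening: 0.0134
gripper_force: 58.9
```

Call:
jog_arm(commands=[0, 0, 0, 0, 0, -4, 0, 0, 0, 0, 0, -4, 0, 0, 0, 0, 0, -4, 0, 0, 0, 0, 0, 0])

```text
t: 4.23
tcp_pos: [0.5912, -0.1626, 0.1601]
eef_rot: [3.141, -0.0, 0.509]
force: [0.9, -0.4, 1.9]
opening: 0.0132
gripper_force: 58.9
```

```bash
python3 -c "
from h import *
s=env.state();print(s['wrist_torque'],s['force'],s['eef_rot'],s['joint_efforts'][5])"
```

```text
[0.01213773 0.03653995 0.08167771] [ 0.91033175 -0.38635978  1.91097875] [ 3.14137623e+00 -1.22885107e-04  5.09095205e-01] -0.8830170705914497
```

Call:
jog_arm(commands=[0, 0, 0, 0, 0, -4, 0, 0, 0, 0, 0, -4, 0, 0, 0, 0, 0, 0])

```text
t: 4.48
tcp_pos: [0.5912, -0.1626, 0.1601]
eef_rot: [3.141, -0.0, 0.647]
force: [0.6, -1.0, 2.2]
opening: 0.0136
gripper_force: 59.0
```

Run:
```python
from h import *
s=env.state();print(s['wrist_torque'],s['force'],s['eef_rot'],s['opening'],s['joint_efforts'][5])
im=env.camera("top"); cv2.imwrite("pics/t2.png",cv2.resize(im[150:270,360:480,::-1],None,fx=4,fy=4,interpolation=2))
im=env.camera("side"); cv2.imwrite("pics/s2.png",cv2.resize(im[200:370,240:440,::-1],None,fx=3,fy=3,interpolation=2))
```

```text
[-0.02784116  0.03172041  0.0358539 ] [ 0.62278174 -0.99524156  2.21576772] [ 3.14132941e+00 -1.30564295e-04  6.46662240e-01] 0.013572663999859468 -0.8693061210215092
```

View pics/s2.png

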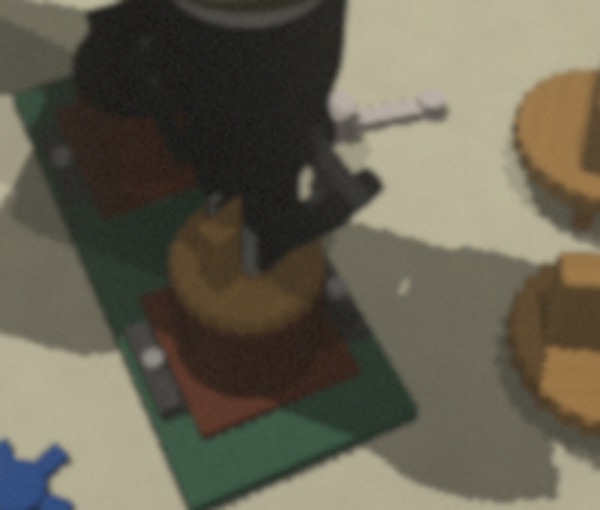

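The wing is still gripped flat. The opening is unchanged, the moment is near zero and the turn is 0.35 rad, well past any stop, so +yaw loosens it. I'll turn on to 1.27 rad.

Call:
jog_arm(commands=[0, 0, 0, 0, 0, -6, 0, 0, 0, 0, 0, -6, 0, 0, 0, 0, 0, -6, 0, 0, 0, 0, 0, -6, 0, 0, 0, 0, 0, -6])

```text
t: 5.0
tcp_pos: [0.5912, -0.1626, 0.16]
eef_rot: [3.141, -0.0, 1.172]
force: [0.5, -0.2, 1.8]
opening: 0.0131
gripper_force: 59.1
```

Call:
jog_arm(commands=[0, 0, 0, 0, 0, -6, 0, 0, 0, 0, 0, -6, 0, 0, 0, 0, 0, -6, 0, 0, 0, 0, 0, -4.5, 0, 0, 0, 0, 0, 0])

```text
t: 5.42
tcp_pos: [0.5912, -0.1626, 0.16]
eef_rot: [3.141, 0.0, 1.563]
force: [0.2, 0.7, 2.5]
opening: 0.0132
gripper_force: 59.0
```

```bash
python3 -c "
from h import *
s=env.state();print(s['wrist_torque'],s['force'],s['eef_rot'],s['tcp_pos'])"
```

```text
[-0.03512216  0.00351339  0.04862152] [0.16125793 0.66513614 2.45316001] [3.14140749e+00 7.78814361e-05 1.56263430e+00] [ 0.59117357 -0.16262175  0.16002868]
```

Turned 1.27 rad with no resistance. I'll start the lift gently, watching the force.

Call:
jog_arm(commands=[0, 0, -0.3, 0, 0, 0, 0, 0, -0.3, 0, 0, 0, 0, 0, -0.3, 0, 0, 0, 0, 0, 0, 0, 0, 0])

```text
t: 5.75
tcp_pos: [0.5913, -0.1627, 0.1695]
eef_rot: [3.141, 0.0, 1.561]
force: [0.8, 0.3, -2.8]
opening: 0.0133
gripper_force: 58.4
```

Call:
jog_arm(commands=[0, 0, -1, 0, 0, 0, 0, 0, -1.5, 0, 0, 0, 0, 0, -1.5, 0, 0, 0, 0, 0, -1.5, 0, 0, 0, 0, 0, -1, 0, 0, 0])

```text
t: 6.17
tcp_pos: [0.5913, -0.1627, 0.236]
eef_rot: [3.14, 0.001, 1.562]
force: [-0.8, 0.1, -2.2]
opening: 0.013
gripper_force: 58.5
```

Call:
jog_arm(commands=[0, 0, -0.6, 0, 0, 0, 0, 0, 0, 0, 0, 0, 0, 0, 0, 0, 0, 0, 0, 0, 0, 0, 0, 0, 0, 0, 0, 0, 0, 0])

```text
t: 6.58
tcp_pos: [0.591, -0.1625, 0.239]
eef_rot: [-3.14, -0.001, 1.562]
force: [-0.1, -0.4, -2.8]
opening: 0.0131
gripper_force: 58.5
```

Run:
```python
from h import *
s=env.state();print(s['wrist_torque'],s['force'],s['eef_rot'],s['tcp_pos'],abs(s['dq']).max())
im=env.camera("side"); cv2.imwrite("pics/s3.png",im[:,:,::-1])
```

```text
[-0.05045572 -0.01455594  0.00459158] [-0.13003365 -0.36596733 -2.7671649 ] [-3.14007815e+00 -7.27045039e-04  1.56238656e+00] [ 0.59095147 -0.16252736  0.23902471] 0.0033259379937226673
```

View pics/s3.png

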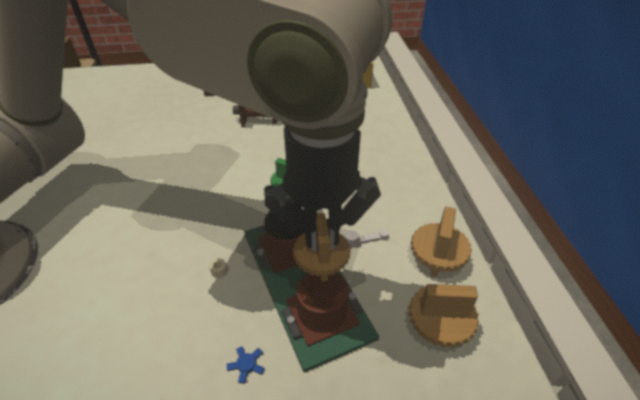

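The picture shows the brass cap held level at (322,252), above its open housing at (322,300). The lift is 7.9 cm, the arm is still, and the star, crank and bushing haven't moved.

```bash
python3 -c "
from rig import env
print(env.job_done())"
```

```text
the job is handed in; nothing more can be done
None
```

The brass cap is off and the job is handed in: it loosened counter-clockwise seen from above (1.27 rad, no resistance) and is held level and still 7.9 cm above its housing, with the black cap and loose parts never touched.

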